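# Centre the weighing cup on the bench scale and tare it

## Task

The brass weighing cup stands off-centre on the round pan of the little bench scale. With light taps of the fingertips, slide it until its foot stands wholly inside the white ring on the pan, never gripping or lifting it and never letting it rock far or topple; then press the orange tare key on the scale right down and let it go. Leave everything else on the bench where it is.

Things in the scene. Friction and masses are not known exactly. Their poses are not given: they have to be found in the camera images.
- cup: loose top-heavy brass cup on the pan, 68 mm tall, 0.17-0.29 kg. Round foot, radius 22 mm, upright edge 4 to 13 mm above the underside, tapering to a flat underside of radius 16 mm; thin stem (radius 6.5 mm); open bowl, radius 20 mm, 46 to 68 mm up. Origin: centre of the underside; z up. Pushed at the foot's edge it slides (friction 0.48-0.72); pushed at the bowl it rocks and tips
- pan_center (a point): centre of the top face of the scale's flat round dark steel pan (radius 53 mm, top face level, 56 mm above the table, fixed). A painted white ring, concentric with it, has an inner radius of 29 mm and an outer radius of 31.5 mm; a white dot of 2 mm radius marks the centre. Which way its x axis points means nothing.
- scale: the scale's body, a grey slab 200 mm (its x) by 170 mm (its y), top face 34 mm above the table, fixed. Origin: centre of its underside on the table. The pan's centre lies at x = +35 mm, y = 0 in its frame; the orange tare key, at x = -70 mm, y = -45 mm, on the side towards the robot.
- tare (a joint): the orange tare key: travel in m, 0 up and 0.006 fully down, spring-loaded, about 5 N to push it fully down
- tare_top (a point): centre of the top of the orange tare key, which is a round cap of 11 mm radius, pressed straight down; its top is 56 mm above the table when up, and a black collar of 19 mm radius around it ends 10 mm below that
- spare_cup: a second, identical brass cup standing on the table beside the scale; to be left alone. Origin: centre of its underside
- mould: loose black mould, 300 x 110 x 39 mm, with grooves and three brown rolls in them; to be left alone. Origin: centre of its underside
- blade: flat steel rolling blade with a wooden back, about 110 x 66 x 12 mm, lying on the pale wooden board; to be left alone. Origin: at its underside
- glue: white glue bottle with a red cap, 48 mm in diameter, 110 mm tall; to be left alone. Origin: centre of its underside
- can: green can, 66 mm in diameter, 105 mm tall; to be left alone. Origin: centre of its underside
- tin: closed red tin, 90 x 60 x 30 mm; to be left alone. Origin: centre of its underside
- brush: brush lying on the table; to be left alone
Things that resemble listed ones, but are neither listed nor needed, are in the scene too. What is shaped like the cup but blue is not meant.

How it is judged:
On the way, in this order (a step that is already met when the one before it is completed fails the run):
1. the cup stands centred on the pan, its foot inside the white ring, upright, still and not touched (horizontal distance between cup and pan_center below 0.008 m and angle between cup's own z axis and vertical below 0.05 rad and linear speed of cup below 0.01 m/s and contact force between cup and the fingers below 0.05 N), for 0.3 s.
2. the tare key is pressed right down (value of joint tare above 0.004 m), for 0.05 s.
At the end, for the whole second after the job is handed in: The cup stands upright and still on the pan with its centre within 8 mm of the pan's centre (its foot inside the white ring), and the tare key, pressed at least 4 mm after the cup was centred, is up again (horizontal distance between cup and pan_center below 0.008 m and z of cup in the frame of pan_center between -0.003 and 0.003 m and angle between cup's own z axis and vertical below 0.05 rad and linear speed of cup below 0.01 m/s and value of joint tare below 0.001 m); the robot touches nothing.
It fails at once if the cup is lifted off the pan or has fallen from it (z of cup in the frame of pan_center above 0.006 m or z of cup in the frame of pan_center below -0.005 m).
It fails at once if the cup rocks far (more than 17 degrees) or topples (angle between cup's own z axis and vertical above 0.3 rad).
It fails at once if the cup is struck hard or gripped (more than 12 N from the fingers) (contact force between cup and the fingers above 12 N).
It fails at once if the spare cup or another thing on the bench is disturbed (moved more than 15 mm) (distance of any of spare_cup, mould, blade, glue, can, tin, brush from where it was at the start of the episode above 0.015 m).
It also fails if it takes over 67 s, if anything falls off the work surface, if the arm or the gripper's body presses on something with over 40 N, if the wrist force passes 120 N, or if a joint passes its speed limit or range.

## Robot

A 6-joint arm with a two-finger parallel gripper is mounted at the origin on the work surface. World frame = base frame: x ahead of the robot, y to its left, z up, the work surface at z = 0. Lengths are in m, angles in rad, forces in N, time in s.
With the tool pointing down it reaches from about 0.35 to 0.775 m from the base axis. Payload 5.5 kg.
Tool frame: the origin (TCP) lies at the very end of the fingers, on their centre line; the grasp point (between the pads) lies 19 mm behind it; z points along the fingers, x is the direction in which the jaws open and shut, and the axes are right-handed (so a half turn about z gives the same grasp; the last joint's range is limited). The gripper opens to 85 mm and grips with 20 to 120 N. Pads are 22 mm wide; open, the fingers measure 114 mm over their backs; the gripper's body (76 mm by 85 mm) begins 54 mm behind the grasp point. The pads swing forward as they close: fully open they stand 13 mm farther back than shut.
Start: joints at [-1.42, 0.313, 0.046, 1.304, 0, 1.431], TCP at [0.165, -0.551, 0.207] pointing down, gripper open.
Joint ranges: [-2.76, 2.76], [-0.86, 1.69], [-1.03, 1.26], [-2.2, 2.34], [-1.47, 1.5], [-3.14, 3.14]. Speed limits (rad/s): [2.57, 2.57, 3.14, 3.14, 3.14, 3.14].

## Interface

Orientations are given as a unit quaternion [w, x, y, z].
In Python, from workcell import monitor, eyes, ticket gives the robot as it stands.
- The arm moves only by the tool send_rows, never from a script. Its argument "targets" is a list of rows, each a list of 5 numbers: the shift along the world's x, y, z in m, then the turn about the world's z in degrees, then the closure in counts, from 0 (fully open) to 255 (shut). A call has 1 to 12 rows; each row shifts and turns the commanded pose from where the row before left it; what a row does not reach is not made up. A row lasts 1/10 s, in which the tool goes at most 50 mm and 8.59 degrees, less where a joint would pass 70% of its speed; a pose out of reach is approached as far as the arm can. A call is refused whole if a number of a shift passes 0.05 or a number of a turn 8.59, either way. A call with a gripper value outside its range is refused whole. The fingers move at their own pace and stop on an object; "newtons" is the grip in N (left out, the last holds). Time passes only in rows, so rows that do not move let the fingers close. It gives the time, the measured TCP pose, the force and the opening at its end, in the units of the state.
- monitor.get_state(): the state, without advancing time (a new reading comes with each control period).
- eyes.read_camera(name): name is "side" or "top"; returns a dict with "img" (400x640x3 uint8, red, green, blue), "z_map" (400x640 float32, m along the optical axis (not along the pixel's ray), 0 where there is no reading), "camera_matrix" (3x3 intrinsics, pixels), "pose" (4x4, takes a point from camera to world coordinates). Camera axes: x right, y down, z forward; pixel columns grow to the right and rows downward; lengths in m; the calibration is good to about 2 mm. A picture is of the moment at which its call begins.
- ticket.hand_in(): hands the job in, once; it reports no verdict.
Trained networks look in the newest picture that a camera, given by its name, has taken for a name from the list of things; names that differ only in an ending like _2 or _b are one class to them, and where a whole thing is asked for, a point or a joint stands for the part that bears it (a point fixed in the world has none). Each returns a list of dicts, best first, with "conf" (0 to 1); they miss things now and then, are a little off and sometimes report something else, mostly with a low value. They report only what shows in the picture. A call takes as long as a camera call. They do not tell look-alikes from the thing itself.
- eyes.spot_in(name, camera): "xyz" ([x, y, z] in m, in world coordinates, good to about 4 mm: the middle of the surface that is visible of it).
- eyes.tip_of(name, camera): "xyz" ([x, y, z] in m, in world coordinates, good to about 4 mm: a listed point, or the origin of a listed thing).
The state is a dict: "clock": time; "joint_pos": joint angles; "qvel": joint speeds; "tau": joint torques, N m; "tcp_pos": TCP position; "orientation": TCP orientation; "wrist_force": force on the tool from outside, world axes, zero at the start; "ft_torque": the same for the moment, N m; "finger_gap": finger opening in m.
Only numpy, scipy, OpenCV 4.12 (cv2) and the standard library are available. Lean on these libraries where they do the work, as an engineer would, in place of code of your own. Each camera call takes 0.05 s, during which the arm holds its last target.

## Working session

There is one attempt and no reset: what is moved stays moved. The work goes in short steps, Python scripts to look and compute and a tool call to move; the robot and the scene stay as the last step left them, time stands still between calls to the robot, and variables do not carry over. Pictures are saved under pics/ and viewed, and the job is handed in when it is done.

Besides the shell and the picture viewer there is one more tool, called after "Emit:" as a command line: name --pt "numbers of a row" for each row, then --argument value for the rest. send_rows: Moves the arm, as the interface text tells. Its arguments: {"type":"object","properties":{"targets":{"type":"array"},"newtons":{"type":"number"}},"required":["targets"]}

```bash
mkdir -p pics; ls
cat > h.py <<'E'
import numpy as np, cv2
from workcell import monitor, eyes, ticket
def shot(cam,fn):
    r=eyes.read_camera(cam); cv2.imwrite('pics/'+fn,r['img'][:,:,::-1]); return r
def px(r,p):
    T=np.linalg.inv(r['pose']); c=T[:3,:3]@np.array(p)+T[:3,3]; q=r['camera_matrix']@c; return q[:2]/q[2]
def cloud(r):
    z=r['z_map']; K=r['camera_matrix']; v,u=np.mgrid[:z.shape[0],:z.shape[1]]
    P=np.stack([(u-K[0,2])/K[0,0]*z,(v-K[1,2])/K[1,1]*z,z],-1)
    return P@r['pose'][:3,:3].T+r['pose'][:3,3]
E
python3 - <<'E'
from h import *
np.set_printoptions(precision=4,suppress=True)
for c in ('top','side'):
    r=shot(c,c+'0.png'); print(c,r['camera_matrix'].round(1).tolist(),r['pose'].round(3).tolist())
    for n in ('cup','pan_center','scale','tare_top','spare_cup'):
        for d in eyes.tip_of(n,c)[:4]: print(n,round(d['conf'],2),np.round(d['xyz'],4),px(r,d['xyz']).round())
print(monitor.get_state())
E
```

```text
pics
top [[470.0, 0.0, 319.9], [0.0, 470.0, 199.5], [0.0, 0.0, 1.0]] [[0.008, -0.997, 0.081, 0.415], [-1.0, -0.007, 0.013, -0.04], [-0.012, -0.082, -0.997, 1.302], [0.0, 0.0, 0.0, 1.0]]
cup 0.63 [ 0.7306  0.0722 -0.0002] [287. 125.]
cup 0.55 [0.6028 0.0289 0.0564] [300. 167.]
pan_center 0.65 [0.5959 0.061  0.0524] [289. 170.]
scale 0.78 [0.5663 0.0514 0.0034] [293. 183.]
scale 0.7 [ 0.7025 -0.2248  0.0012] [392. 136.]
tare_top 0.57 [ 0.4999 -0.0077  0.0524] [314. 206.]
spare_cup 0.62 [ 0.7023 -0.2248  0.0002] [392. 136.]
spare_cup 0.58 [ 0.5288  0.1831 -0.002 ] [246. 196.]
side [[462.9, 0.0, 318.8], [0.0, 462.9, 196.8], [0.0, 0.0, 1.0]] [[0.892, -0.246, 0.379, -0.068], [-0.451, -0.505, 0.735, -1.173], [0.01, -0.827, -0.562, 0.926], [0.0, 0.0, 0.0, 1.0]]
cup 0.78 [0.6085 0.0338 0.0554] [333. 181.]
cup 0.66 [0.7261 0.0719 0.0027] [355. 181.]
cup 0.6 [0.7412 0.255  0.    ] [335. 159.]
pan_center 0.84 [0.6001 0.0554 0.0525] [328. 179.]
scale 0.92 [ 0.5615  0.0526 -0.0004] [318. 195.]
tare_top 0.24 [ 0.7033 -0.2266  0.0016] [396. 226.]
{'clock': 0.6, 'joint_pos': array([-1.4196,  0.3132,  0.0461,  1.3036, -0.    ,  1.4312]), 'qvel': array([-0.    ,  0.0002, -0.0001, -0.0017,  0.0014,  0.0008]), 'tau': array([ -0.0015, -48.015 ,  29.8666,   0.0004,  -0.0001,   0.    ]), 'tcp_pos': array([ 0.1648, -0.5509,  0.207 ]), 'orientation': array([ 0.    ,  0.8021, -0.5972,  0.    ]), 'wrist_force': array([0.5405, 0.1707, 0.3449]), 'ft_torque': array([-0.0154,  0.0075,  0.0221]), 'finger_gap': 0.08545676782855642}
```

Run:
```python
from h import *
a=cv2.imread('pics/top0.png'); b=cv2.imread('pics/side0.png')
cv2.imwrite('pics/ctop.png',cv2.resize(a[105:235,220:420],None,fx=4,fy=4,interpolation=3))
cv2.imwrite('pics/cside.png',cv2.resize(b[120:260,240:440],None,fx=4,fy=4,interpolation=3))
```

```text
(no output)
```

View pics/top0.png

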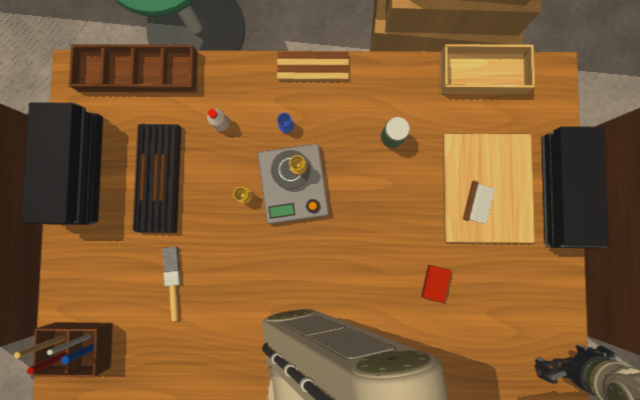

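View pics/side0.png

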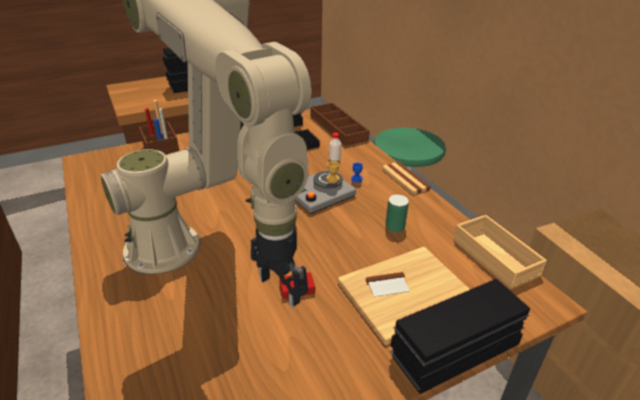

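View pics/ctop.png

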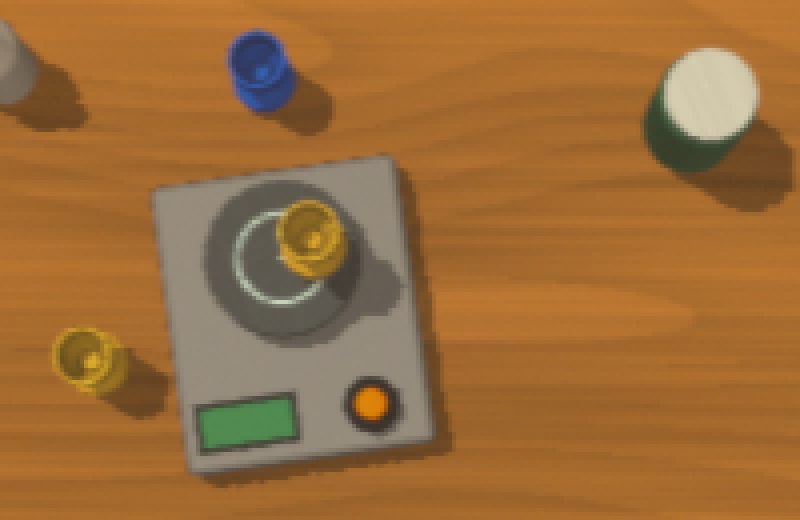

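View pics/cside.png

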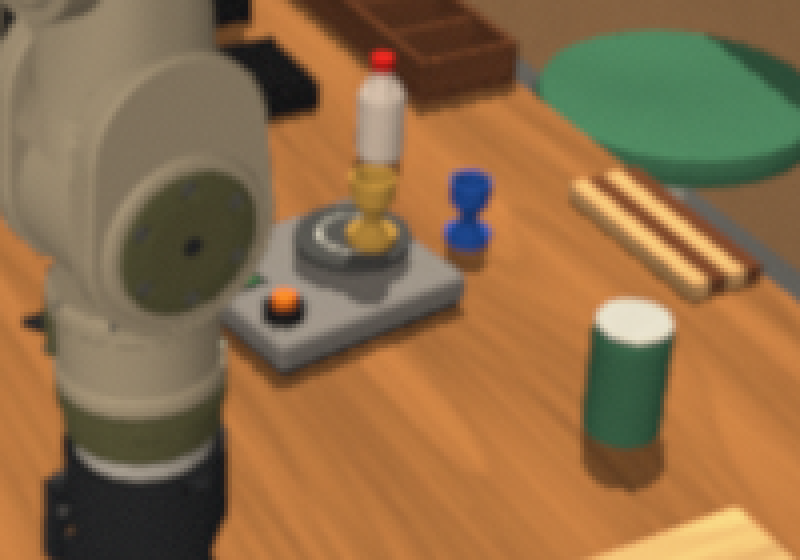

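The gold cup on the pan is at top (298,164). Look-alikes are the gold spare on the table at (242,195) and the blue cup at (286,123). By description the target is the one on the pan, and the crop confirms it. Next I measure precisely.

```bash
cat >> h.py <<'E'
def unproj(r,uv,z):
    K=r['camera_matrix'];R=r['pose'][:3,:3];t=r['pose'][:3,3]
    d=np.c_[(uv[:,0]-K[0,2])/K[0,0],(uv[:,1]-K[1,2])/K[1,1],np.ones(len(uv))]@R.T
    return t+d*((z-t[2])/d[:,2])[:,None]
def circ(P,rad=None):
    from scipy.optimize import least_squares
    f=lambda q:np.hypot(P[:,0]-q[0],P[:,1]-q[1])-(rad if rad else q[2])
    s=least_squares(f,[*P[:,:2].mean(0),0.03],loss='soft_l1',f_scale=0.001); return s.x,np.sqrt(np.mean(s.fun**2))
def measure(cam='top',pc=(0.598,0.058),r=None):
    r=r or eyes.read_camera(cam); im=r['img']; hsv=cv2.cvtColor(im,cv2.COLOR_RGB2HSV); X=cloud(r)
    near=np.hypot(X[...,0]-pc[0],X[...,1]-pc[1])<0.065
    H,S,V=[hsv[...,i].astype(int) for i in range(3)]
    # ring
    m=near&(S<45)&(V>135)&(X[...,2]>0.045)&(X[...,2]<0.07)
    v,u=np.nonzero(m); P=unproj(r,np.c_[u,v].astype(float),0.056)
    k=np.hypot(P[:,0]-pc[0],P[:,1]-pc[1]); P=P[(k<0.042)&(k>0.012)]
    out={'ring':circ(P,0.0302) if len(P)>5 else None,'nring':len(P)}
    g=near&(H>15)&(H<32)&(S>120)&(X[...,2]>0.05)
    out['ng']=g.sum()
    Q=X[g]; b=Q[Q[:,2]>0.116]
    out['rim']=(b.mean(0),len(b), circ(b) if len(b)>8 else None)
    # silhouette fit: search xy to max IoU
    v,u=np.nonzero(g); out['gold']=g
    return r,out
def silfit(r,g,x0,z0=0.056):
    from scipy.optimize import minimize
    prof=[(0,.016),(.004,.022),(.013,.022),(.02,.0065),(.04,.0065),(.046,.02),(.068,.02)]
    a=np.linspace(0,2*np.pi,48,endpoint=False)
    s=4
    def render(x,y):
        M=np.zeros((400*s//1,640*s),np.uint8)
        T=np.linalg.inv(r['pose'])
        rings=[]
        for h,R in prof:
            W=np.c_[x+R*np.cos(a),y+R*np.sin(a),np.full(48,z0+h)]
            c=W@T[:3,:3].T+T[:3,3]; q=c@r['camera_matrix'].T; rings.append((q[:,:2]/q[:,2:]+0.5)*s)
        for A,B in zip(rings[:-1],rings[1:]):
            cv2.fillConvexPoly(M,cv2.convexHull(np.r_[A,B].astype(np.float32)).round().astype(np.int32),255)
        return cv2.resize(M,(640,400),interpolation=cv2.INTER_AREA)/255.
    G=g.astype(float)
    f=lambda p:((render(*p)-G)**2).sum()
    s0=min(((f((x0[0]+i,x0[1]+j)),x0[0]+i,x0[1]+j) for i in np.arange(-.01,.011,.002) for j in np.arange(-.01,.011,.002)))
    s1=minimize(f,s0[1:],method='Nelder-Mead',options=dict(initial_simplex=[s0[1:],(s0[1]+.002,s0[2]),(s0[1],s0[2]+.002)],xatol=1e-4))
    return s1.x,s1.fun
E
python3 - <<'E'
from h import *
np.set_printoptions(precision=4,suppress=True)
for c in ('top','side'):
    r,o=measure(c); g=o.pop('gold'); print(c,o); print(silfit(r,g,(0.605,0.031)))
    X=cloud(r); hsv=cv2.cvtColor(r['img'],cv2.COLOR_RGB2HSV).astype(int)
    m=(hsv[...,0]<17)&(hsv[...,0]>6)&(hsv[...,1]>220)&(hsv[...,2]>180)&(X[...,2]>0.04)&(np.hypot(X[...,0]-.5,X[...,1]+.008)<.03)
    print('tare',m.sum(),X[m].mean(0),X[m][:,:2].min(0),X[m][:,:2].max(0))
im=cv2.imread('pics/side0.png'); cv2.imwrite('pics/grip.png',cv2.resize(im[215:315,225:335],None,fx=6,fy=6,interpolation=3))
E
```

```text
top {'ring': (array([0.5986, 0.0568, 0.03  ]), np.float64(0.0012554463501836801)), 'nring': 66, 'ng': np.int64(275), 'rim': (array([0.606 , 0.0365, 0.1224]), 65, (array([0.6051, 0.036 , 0.0179]), np.float64(0.0010893900696184848)))}
(array([0.6063, 0.0355]), np.float64(5.053656286043829))
tare 9 [ 0.504  -0.0075  0.055 ] [ 0.4943 -0.0109] [ 0.5104 -0.0001]
side {'ring': (array([0.6012, 0.0596, 0.03  ]), np.float64(0.002183622258252591)), 'nring': 21, 'ng': np.int64(222), 'rim': (array([0.6053, 0.0342, 0.1226]), 65, (array([0.6055, 0.0341, 0.018 ]), np.float64(0.00235501614226846)))}
(array([0.6083, 0.0374]), np.float64(15.497147251057285))
tare 7 [ 0.4985 -0.0107  0.0528] [ 0.4935 -0.0134] [ 0.504 -0.008]
```

View pics/grip.png

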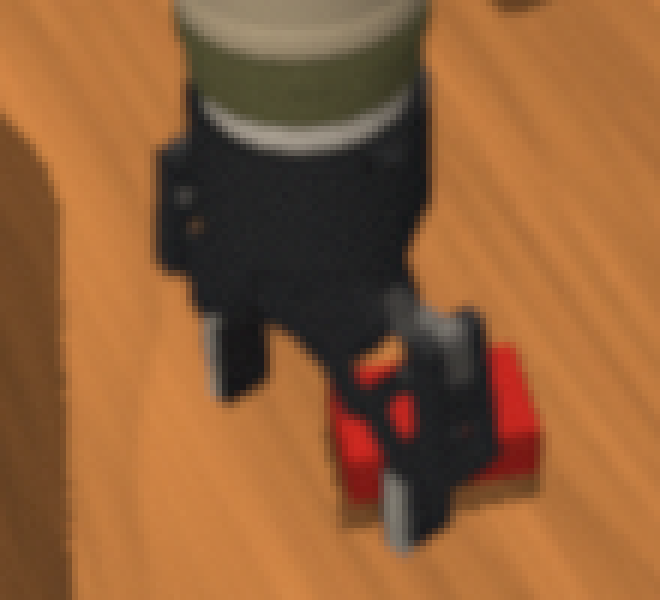

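The crop shows a two-finger gripper whose links look wider above the pads. The bowl sits only 2 mm inside the foot radius, so before choosing the pushing face I want the width profile of the shut fingers.

Emit:
send_rows --pt "-0.005 -0.01 0.02 -7.5 255" --pt "-0.005 -0.01 0.02 -7.5 255" --pt "-0.005 -0.01 0.02 -7.5 255" --pt "-0.005 -0.01 0.02 -7.5 255" --pt "-0.005 -0.01 0.02 -7.5 255" --pt "-0.005 -0.01 0.02 -6.5 255" --pt "0 0 0 0 255" --pt "0 0 0 0 255" --newtons 20

```text
clock: 1.5
tcp_pos: [0.1348, -0.6111, 0.3267]
orientation: [-0.0, -0.521, 0.854, -0.0]
wrist_force: [-0.5, -0.3, 0.5]
finger_gap: 0.0001
```

Run:
```python
from h import *
np.set_printoptions(precision=4,suppress=True)
s=monitor.get_state(); print(s['clock'],s['tcp_pos'],s['orientation'],s['finger_gap'],s['joint_pos'])
r=shot('side','s1.png'); u,v=px(r,s['tcp_pos']); print(u,v)
u,v=int(u),int(v)
cv2.imwrite('pics/g1.png',cv2.resize(r['img'][max(0,v-75):v+15,u-50:u+50,::-1],None,fx=7,fy=7,interpolation=cv2.INTER_NEAREST)[:600])
X=cloud(r); w,x,y,z=s['orientation']
from scipy.spatial.transform import Rotation as Ro
R=Ro.from_quat([x,y,z,w]).as_matrix(); L=(X-s['tcp_pos'])@R
m=(np.abs(L[...,0])<.06)&(np.abs(L[...,1])<.06)&(L[...,2]>-.12)&(L[...,2]<.01)&(X[...,2]>.1)
for h in np.arange(0,.1,.004):
    q=L[m&(L[...,2]<=-h+.003)&(L[...,2]>-h-.004)]
    if len(q): print(round(h*1e3),len(q),(q.min(0)*1e3).round(1),(q.max(0)*1e3).round(1))
```

```text
1.5 [ 0.1348 -0.6111  0.3267] [-0.     -0.5207  0.8537 -0.0001] 0.00014088565334017625 [-1.4819  0.4311  0.5093  1.6487  0.0001  2.1351]
274.38461167345105 287.34134869522586
24 1 [  3.7   7.9 -26.4] [  3.7   7.9 -26.4]
28 9 [ -1.  -11.1 -31.7] [  8.6   9.4 -26.4]
32 24 [ -4.4 -11.1 -36. ] [ 11.4   9.4 -29.7]
36 39 [ -7.4 -11.2 -39.9] [ 13.1  10.8 -33.1]
40 47 [ -7.9 -11.2 -43.7] [ 13.1  10.8 -37.1]
44 45 [ -7.9 -11.1 -47.9] [ 13.4  10.4 -41.1]
48 35 [ -6.1 -11.3 -51.5] [ 13.4  10.4 -45.5]
52 28 [  4.4 -10.7 -55.1] [ 13.6  10.  -49.3]
56 13 [  4.4 -10.6 -55.1] [ 12.5   5.8 -53.1]
64 1 [ 10.2 -11.6 -67.7] [ 10.2 -11.6 -67.7]
68 4 [ -4.8 -13.1 -71.3] [ 11.7 -11.6 -67.7]
72 20 [ -4.8 -13.3 -75.9] [ 30.5   6.6 -69.1]
76 31 [  6.7 -13.3 -79.8] [ 34.   10.7 -73.3]
80 21 [  8.7 -13.2 -83.8] [ 37.8  10.7 -77.2]
84 16 [ 12.9 -12.7 -86.9] [ 40.8  11.4 -81.6]
88 29 [ -5.5 -16.  -92. ] [ 44.2  17.  -85.7]
92 69 [ -7.2 -17.2 -95.9] [ 46.2  17.  -89.1]
96 62 [  -7.2  -17.2 -100. ] [ 50.6  16.5 -93.1]
```

View pics/g1.png

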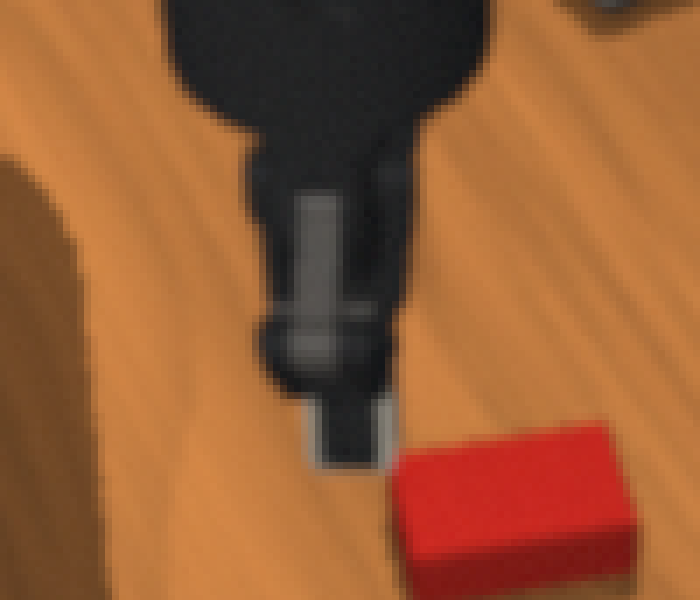

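Run:
```python
from h import *
from scipy.spatial.transform import Rotation as Ro
np.set_printoptions(precision=1,suppress=True,linewidth=200)
s=monitor.get_state(); print(s['clock'],s['tcp_pos'],s['qvel'])
r=shot('side','s2.png'); X=cloud(r); w,x,y,z=s['orientation']
L=(X-s['tcp_pos'])@Ro.from_quat([x,y,z,w]).as_matrix()*1e3
for v in range(238,292,2):
    print(v,' '.join('(%.0f,%.0f,%.0f)'%tuple(L[v,u]) if abs(L[v,u,2])<130 else '.' for u in range(256,288,2)))
print(px(r,s['tcp_pos']))
```

```text
1.55 [ 0.1 -0.6  0.3] [ 0. -0. -0.  0. -0.  0.]
238 . (18,19,-128) (18,16,-128) . . . . . . . . (18,-13,-128) (17,-16,-128) . . .
240 . . (16,16,-123) . . . . . . . . (19,-13,-125) (16,-16,-123) (17,-19,-124) . .
242 . . (17,16,-119) . . . . . . . . (17,-12,-119) (18,-16,-120) (16,-19,-118) . .
244 . . . (16,14,-114) . . . . . . . (16,-12,-115) (14,-15,-113) (-5,-17,-96) . .
246 . . . (15,14,-109) . (39,4,-129) (39,1,-129) . . (38,-8,-129) (31,-11,-123) (-6,-10,-91) (16,-15,-110) (-6,-16,-92) . .
248 . . . (16,14,-105) (31,9,-118) (43,4,-129) (42,1,-128) (43,-2,-129) (36,-5,-123) (33,-8,-121) (27,-10,-115) (7,-11,-98) (15,-15,-105) (2,-17,-94) . .
250 . . . (15,15,-101) (13,12,-99) (44,4,-125) (44,1,-125) (44,-2,-126) (37,-5,-119) (29,-7,-113) (23,-9,-107) (10,-11,-97) (14,-15,-100) . . .
252 . . . (14,15,-95) (14,12,-95) (47,4,-124) (47,0,-124) (46,-2,-123) (38,-5,-117) (14,-5,-96) (14,-8,-96) (15,-11,-96) (15,-15,-97) . . .
254 . . . (14,15,-90) (14,12,-91) (47,4,-120) (50,0,-123) (48,-3,-121) (40,-5,-114) (14,-5,-91) (15,-8,-92) (12,-11,-89) . . . .
256 . . . (41,11,-111) (43,8,-1
[... 945 characters left out ...]
 (6,8,-48) (12,4,-53) (13,1,-54) (10,-2,-51) (11,-6,-52) (4,-9,-46) (-5,-11,-37) . . .
272 . . . . . . (4,9,-41) (13,4,-50) (11,1,-48) (12,-3,-49) (13,-6,-50) (6,-9,-43) (-3,-11,-34) . . .
274 . . . . . . (4,9,-36) (12,5,-44) (13,1,-45) (11,-2,-43) (11,-6,-43) (4,-8,-36) (0,-11,-33) . . .
276 . . . . . . (4,9,-32) (12,5,-39) (11,1,-39) (10,-2,-38) (12,-6,-40) (5,-8,-33) . . . .
278 . . . . . . (5,9,-27) (11,5,-34) (9,2,-32) (10,-2,-33) (11,-5,-34) (4,-8,-27) . . . .
280 . . . . . . . . . . . . . . . .
282 . . . . . . . . . . . . . . . .
284 . . . . . . . . . . . . . . . .
286 . . . . . . . . . . . . . . . .
288 . . . . . . . . . . . . . . . .
290 . . . . . . . . . . . . . . . .
[274.3 287.3]
```

Run:
```python
from h import *
r=shot('side','s3.png')
ax=np.array([.287,-.958,0]);
for h in (0,.013,.027,.04):
  for g in (-.043,0,.043):
    print(h,g,px(r,np.array([.1648,-.5509,.207+h])+g*ax).round(1))
im=r['img'].copy(); t=np.array([.1348,-.6111,.3267])
big=cv2.resize(im[200:310,220:330,::-1],None,fx=7,fy=7,interpolation=cv2.INTER_NEAREST)[:600]
xa=np.array([2*.5207**2-1,-2*.5207*.8537,0]); ya=np.array([-xa[1]*-1,-xa[0],0]); 
for h in (0,.02,.04,.06):
  for k,c in((-.011,(0,255,0)),(.011,(0,0,255))):
    q=(px(r,t+[0,0,h]+k*ya)+.5-[220,200])*7; cv2.circle(big,tuple(int(i) for i in q),4,c,-1)
cv2.imwrite('pics/g3.png',big)
```

```text
0 -0.043 [266.3 294.1]
0 0 [279.3 305.4]
0 0.043 [293.  317.4]
0.013 -0.043 [266.  289.7]
0.013 0 [279.1 301. ]
0.013 0.043 [292.9 312.9]
0.027 -0.043 [265.6 284.9]
0.027 0 [278.8 296.1]
0.027 0.043 [292.8 308. ]
0.04 -0.043 [265.3 280.4]
0.04 0 [278.6 291.6]
0.04 0.043 [292.6 303.4]
```

View pics/g3.png

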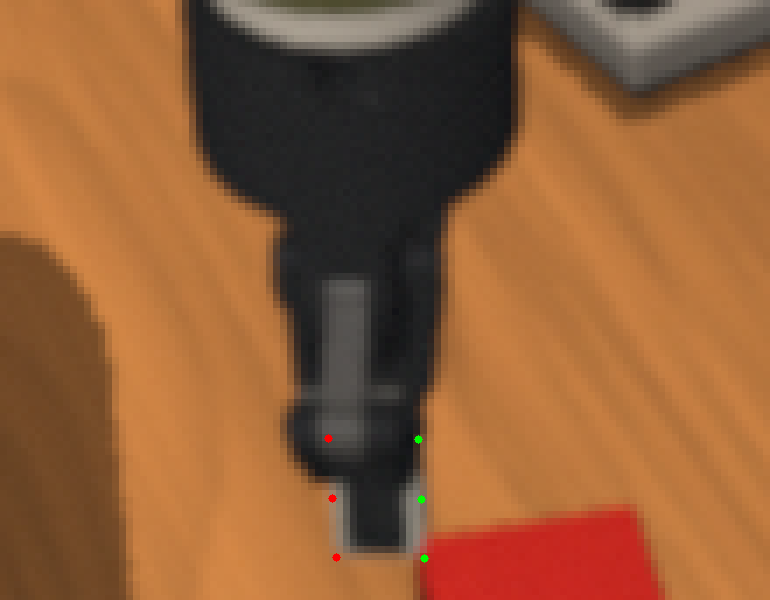

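Emit:
send_rows --pt "0.03 0.036 -0.01 8.5 255" --pt "0.03 0.036 -0.01 8.5 255" --pt "0.03 0.036 -0.01 8.5 255" --pt "0.03 0.036 -0.01 8.5 255" --pt "0.03 0.036 -0.01 8.5 255" --pt "0.03 0.036 -0.01 8.5 255" --pt "0.03 0.036 -0.01 8.5 255" --pt "0.03 0.036 -0.01 8.5 255" --pt "0.03 0.036 -0.01 8.5 255" --pt "0.03 0.036 -0.01 8.5 255" --pt "0.03 0.036 -0.01 8.5 255" --pt "0.03 0.036 -0.01 8.5 255"

```text
clock: 2.85
tcp_pos: [0.495, -0.1764, 0.2061]
orientation: [-0.0, 0.992, -0.13, -0.0]
wrist_force: [0.5, -1.1, 0.4]
finger_gap: 0.0004
```

Emit:
send_rows --pt "0 0 -0.03 7.5 255" --pt "0 0 -0.04 7.5 255" --pt "0 0 -0.04 7.5 255" --pt "0 0 -0.03 7.5 255" --pt "0 0 0 0 255" --pt "0 0 0 0 255"

```text
clock: 3.45
tcp_pos: [0.4941, -0.1782, 0.067]
orientation: [-0.001, 0.992, 0.126, -0.001]
wrist_force: [-0.7, -0.9, -0.1]
finger_gap: 0.0003
```

Run:
```python
from h import *
s=monitor.get_state(); print(s['clock'],s['tcp_pos'],s['orientation'],s['joint_pos'],s['wrist_force'])
r=shot('side','s4.png'); u,v=px(r,s['tcp_pos']); print(u,v); u=int(u);v=int(v)
cv2.imwrite('pics/g4.png',cv2.resize(r['img'][v-80:v+25,u-60:u+60,::-1],None,fx=5,fy=5,interpolation=cv2.INTER_CUBIC))
```

```text
3.45 [ 0.49406263 -0.17824266  0.06695542] [-5.17640094e-04  9.91969024e-01  1.26478199e-01 -6.73499196e-04] [-4.99176507e-01  3.05463132e-01 -3.22926875e-01  9.44104476e-01
  4.97603107e-05  8.17983974e-01] [-0.67265657 -0.86440478 -0.13839402]
332.7722139585528 219.31393530245236
```

View pics/g4.png

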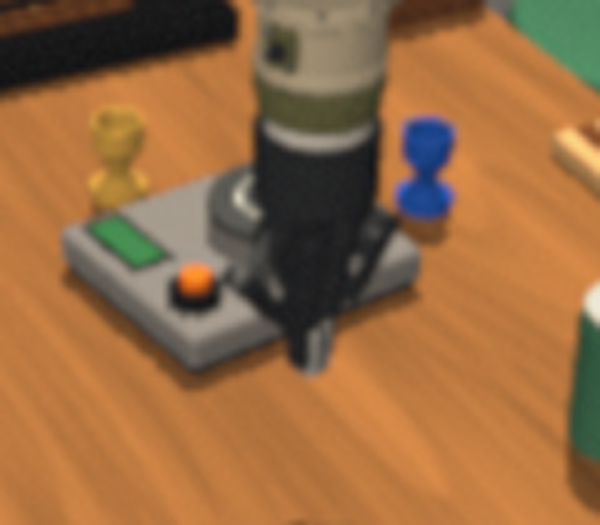

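Emit:
send_rows --pt "0 0 -0.03 0 255" --pt "0 0 -0.02 0 255" --pt "0 0 -0.008 0 255" --pt "0 0 -0.004 0 255" --pt "0 0 0 0 255" --pt "0 0 0 0 255"

```text
clock: 4.1
tcp_pos: [0.4959, -0.1795, 0.0063]
orientation: [0.001, 0.992, 0.127, 0.001]
wrist_force: [-0.1, 0.4, -0.0]
finger_gap: -0.0001
```

Emit:
send_rows --pt "0 0 -0.002 0 255" --pt "0 0 -0.001 0 255" --pt "0 0 -0.001 0 255" --pt "0 0 0 0 255"

```text
clock: 4.5
tcp_pos: [0.4948, -0.1789, 0.001]
orientation: [-0.0, 0.992, 0.128, -0.0]
wrist_force: [-1.1, -0.5, -1.2]
finger_gap: -0.0001
```

Emit:
send_rows --pt "0 0 -0.002 0 255" --pt "0 0 0 0 255"

```text
clock: 4.7
tcp_pos: [0.4947, -0.1788, -0.0013]
orientation: [-0.0, 0.992, 0.128, -0.0]
wrist_force: [-0.5, -0.7, -0.1]
finger_gap: 0.0002
```

Run:
```python
from h import *
s=monitor.get_state(); print(s['clock'],s['tcp_pos'],s['wrist_force'])
r=shot('side','s5.png'); u,v=px(r,s['tcp_pos']); print(u,v); u=int(u);v=int(v)
cv2.imwrite('pics/g5.png',cv2.resize(r['img'][v-60:v+20,u-50:u+50,::-1],None,fx=7,fy=7,interpolation=cv2.INTER_CUBIC))
```

```text
4.7 [ 0.49465833 -0.1788124  -0.00125729] [-0.51775046 -0.65850599 -0.12120207]
332.434434965151 236.59494488708802
```

View pics/g5.png

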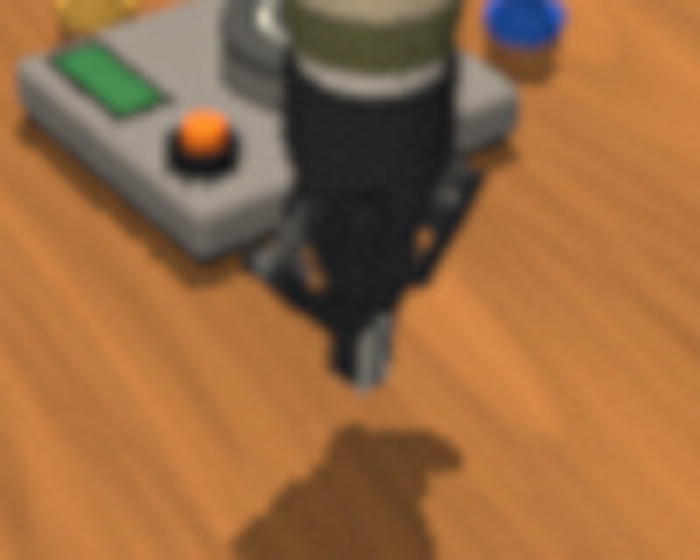

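The shadow and the absence of force show the fingertips still clear of the table while the TCP reads −1 mm. I keep lowering gently to find the real tip height.

Emit:
send_rows --pt "0 0 -0.006 0 255" --pt "0 0 -0.003 0 255" --pt "0 0 -0.002 0 255" --pt "0 0 0 0 255"

```text
clock: 5.15
tcp_pos: [0.4945, -0.1787, -0.0125]
orientation: [-0.0, 0.992, 0.128, -0.0]
wrist_force: [0.0, -0.5, 0.0]
finger_gap: 0.0
```

Emit:
send_rows --pt "0 0 -0.002 0 255" --pt "0 0 -0.001 0 255" --pt "0 0 0 0 255"

```text
clock: 5.45
tcp_pos: [0.4948, -0.1789, -0.0151]
orientation: [-0.0, 0.992, 0.128, -0.0]
wrist_force: [0.7, -0.2, 0.3]
finger_gap: 0.0
```

Emit:
send_rows --pt "0 0 -0.001 0 255" --pt "0 0 -0.001 0 255" --pt "0 0 0 0 255"

```text
clock: 5.75
tcp_pos: [0.4948, -0.1789, -0.0171]
orientation: [-0.0, 0.992, 0.128, -0.0]
wrist_force: [0.5, -0.0, -0.1]
finger_gap: -0.0001
```

Emit:
send_rows --pt "0 0 -0.001 0 255" --pt "0 0 -0.001 0 255" --pt "0 0 0 0 255"

```text
clock: 6.05
tcp_pos: [0.4947, -0.1788, -0.0192]
orientation: [-0.0, 0.992, 0.128, -0.0]
wrist_force: [-0.1, -1.2, 0.8]
finger_gap: 0.0003
```

Emit:
send_rows --pt "0 0 -0.001 0 255" --pt "0 0 -0.001 0 255" --pt "0 0 0 0 255"

```text
clock: 6.35
tcp_pos: [0.4947, -0.1789, -0.0211]
orientation: [-0.0, 0.992, 0.128, -0.0]
wrist_force: [-0.6, -0.3, -0.2]
finger_gap: -0.0003
```

Emit:
send_rows --pt "0 0 -0.001 0 255" --pt "0 0 0 0 255"

```text
clock: 6.55
tcp_pos: [0.4948, -0.1789, -0.0221]
orientation: [-0.0, 0.992, 0.128, 0.0]
wrist_force: [-0.4, -0.0, -0.4]
finger_gap: 0.0003
```

Run:
```python
from h import *
s=monitor.get_state(); print(s['clock'],s['tcp_pos'],s['wrist_force'],s['tau'])
r=shot('side','s6.png'); u,v=px(r,s['tcp_pos']); print(u,v); u=int(u);v=int(v)
cv2.imwrite('pics/g6.png',cv2.resize(r['img'][v-70:v+10,u-50:u+50,::-1],None,fx=7,fy=7,interpolation=cv2.INTER_CUBIC))
```

```text
6.55 [ 0.49482121 -0.17888502 -0.02207044] [-0.40989894 -0.00518551 -0.44084948] [-7.57299626e-03 -4.62732661e+01  2.30729055e+01 -4.20574110e-02
  1.16997371e-04 -3.48897487e-06]
332.31462951474225 241.67340647798713
```

View pics/g6.png

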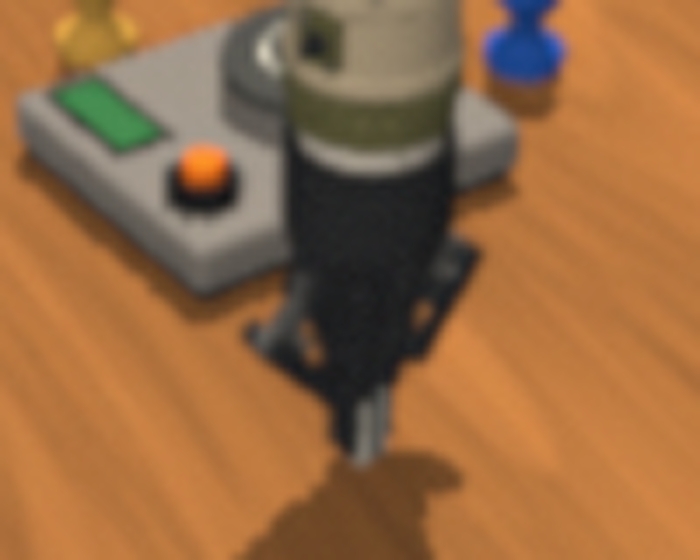

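Emit:
send_rows --pt "0 0 -0.001 0 255" --pt "0 0 -0.001 0 255" --pt "0 0 0 0 255"

```text
clock: 6.9
tcp_pos: [0.4947, -0.1788, -0.0241]
orientation: [-0.0, 0.992, 0.128, -0.0]
wrist_force: [-0.0, -0.5, 0.4]
finger_gap: -0.0002
```

Emit:
send_rows --pt "0 0 -0.001 0 255" --pt "0 0 0 0 255"

```text
clock: 7.1
tcp_pos: [0.4948, -0.1789, -0.0242]
orientation: [0.0, 0.992, 0.128, 0.0]
wrist_force: [-2.1, 1.8, 6.7]
finger_gap: 0.0003
```

Emit:
send_rows --pt "0 0 -0.001 0 255" --pt "0 0 0 0 255"

```text
clock: 7.3
tcp_pos: [0.4949, -0.1789, -0.0243]
orientation: [0.0, 0.992, 0.128, 0.0]
wrist_force: [-3.8, 2.4, 15.8]
finger_gap: 0.0002
```

Emit:
send_rows --pt "0 0 -0.001 0 255" --pt "0 0 0 0 255"

```text
clock: 7.5
tcp_pos: [0.4949, -0.1789, -0.0244]
orientation: [0.0, 0.992, 0.128, 0.0]
wrist_force: [-6.8, 2.2, 23.3]
finger_gap: 0.0001
```

Contact is at TCP z = −0.0242, so the real fingertips sit 24 mm above the reported TCP (tip z = tcp z + 0.0242), which agrees with the depth image. Next I raise and go to a standoff on the −y side of the cup.

Emit:
send_rows --pt "0 0 0.03 0 255" --pt "0 0 0.05 0 255" --pt "0 0 0.05 0 255" --pt "0.02 0.02 0.033 4.4 255" --pt "0.026 0.038 0 0 255" --pt "0.026 0.038 0 0 255" --pt "0.026 0.038 0 0 255" --pt "0.028 0.038 0 0 255" --pt "0 0 0 0 255" --pt "0 0 0 0 255"

```text
clock: 8.5
tcp_pos: [0.6208, -0.0058, 0.1354]
orientation: [0.0, 0.986, 0.167, -0.001]
wrist_force: [-0.2, -0.4, 0.1]
finger_gap: 0.0001
```

Run:
```python
from h import *
np.set_printoptions(precision=4,suppress=True)
s=monitor.get_state(); print(s['clock'],s['tcp_pos'],s['orientation'],s['wrist_force'])
t=s['tcp_pos']+[0,0,.0242]
r=shot('side','s7.png'); u,v=px(r,t); print(u,v)
X=cloud(r)
cv2.imwrite('pics/g7.png',cv2.resize(r['img'][120:240,260:400,::-1],None,fx=5,fy=5,interpolation=cv2.INTER_CUBIC))
r,o=measure('top'); g=o.pop('gold'); print(o)
cv2.imwrite('pics/t7.png',cv2.resize(r['img'][105:235,220:420,::-1],None,fx=4,fy=4,interpolation=cv2.INTER_CUBIC))
```

```text
8.5 [ 0.6208 -0.0058  0.1354] [ 0.      0.986   0.1668 -0.0005] [-0.2479 -0.3973  0.0964]
342.4856003578703 159.3124072408163
{'ring': None, 'nring': 0, 'ng': np.int64(26), 'rim': (array([0.6071, 0.0433, 0.6418]), 26, (array([ 0.4467, -1.6714,  1.7227]), np.float64(0.0012897125110213463)))}
```

View pics/g7.png

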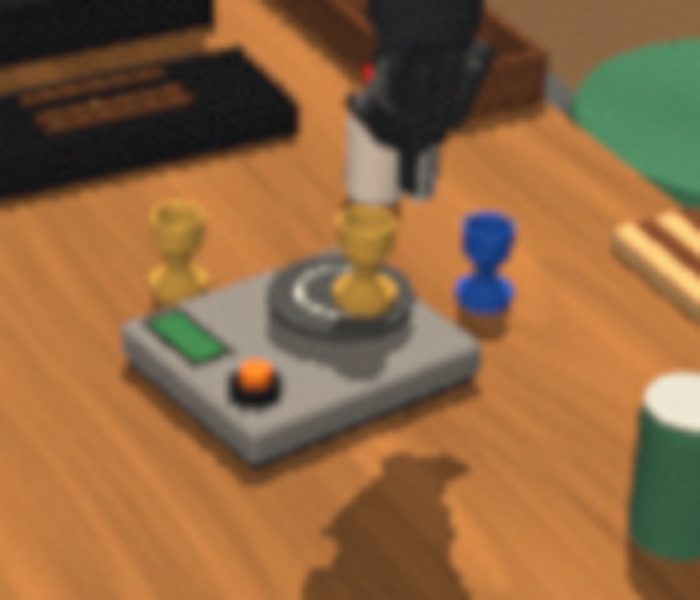

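View pics/t7.png

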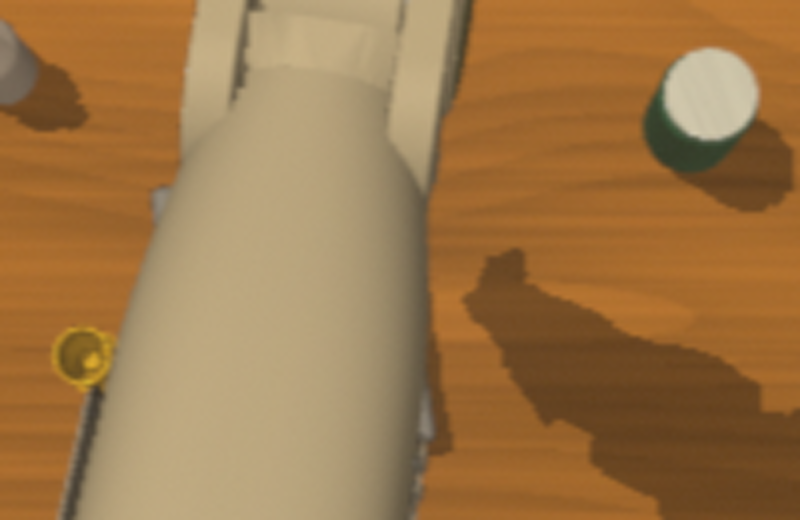

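The predicted tip pixel (342.5,159.3) matches the visible fingertip at about (343,159), so the tip model holds. Now I descend beside the cup.

Emit:
send_rows --pt "0 -0.002 -0.04 0 255" --pt "0 0 -0.03 0 255" --pt "0 0 -0.02 0 255" --pt "0 0 -0.0095 0 255" --pt "0 0 0 0 255" --pt "0 0 0 0 255"

```text
clock: 9.2
tcp_pos: [0.6213, -0.0098, 0.0376]
orientation: [0.0, 0.986, 0.165, 0.001]
wrist_force: [-0.4, -0.5, -0.4]
finger_gap: -0.0005
```

Run:
```python
from h import *
np.set_printoptions(precision=4,suppress=True)
s=monitor.get_state(); print(s['clock'],s['tcp_pos'],s['orientation'],s['wrist_force'])
r=shot('side','s8.png')
cv2.imwrite('pics/g8.png',cv2.resize(r['img'][130:220,290:400,::-1],None,fx=6,fy=6,interpolation=cv2.INTER_CUBIC))
```

```text
9.2 [ 0.6213 -0.0098  0.0376] [0.0002 0.9863 0.165  0.0007] [-0.3997 -0.4709 -0.4154]
```

View pics/g8.png

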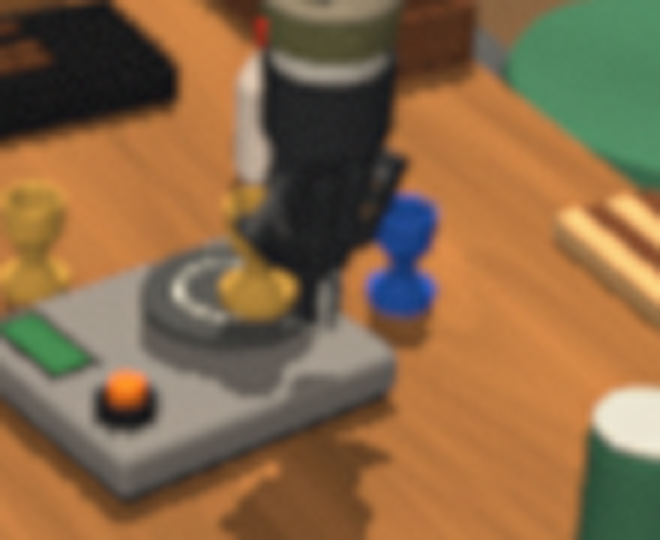

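Emit:
send_rows --pt "-0.001 0.0028 -0.001 0 255" --pt "-0.001 0.0028 0 0 255" --pt "-0.001 0.0028 0 0 255" --pt "-0.0005 0.0014 0 0 255" --pt "-0.0005 0.0014 0 0 255" --pt "-0.0005 0.0014 0 0 255" --pt "-0.0005 0.0014 0 0 255" --pt "-0.0005 0.0014 0 0 255"

```text
clock: 10.05
tcp_pos: [0.6167, 0.0053, 0.0366]
orientation: [0.001, 0.986, 0.165, 0.001]
wrist_force: [1.1, -3.8, 5.3]
finger_gap: 0.0004
```

Run:
```python
from h import *
np.set_printoptions(precision=4,suppress=True)
s=monitor.get_state(); print(s['clock'],s['tcp_pos'],s['orientation'],s['wrist_force'])
r,o=measure('side'); g=o.pop('gold'); print(o)
cv2.imwrite('pics/g9.png',cv2.resize(r['img'][130:220,290:400,::-1],None,fx=6,fy=6,interpolation=cv2.INTER_CUBIC))
```

```text
10.05 [0.6167 0.0053 0.0366] [0.0013 0.9863 0.1652 0.0012] [ 1.0579 -3.8315  5.2768]
{'ring': (array([0.601, 0.06 , 0.03 ]), np.float64(0.002758570851150185)), 'nring': 26, 'ng': np.int64(87), 'rim': (array([0.5922, 0.0403, 0.1735]), 8, None)}
```

View pics/g9.png

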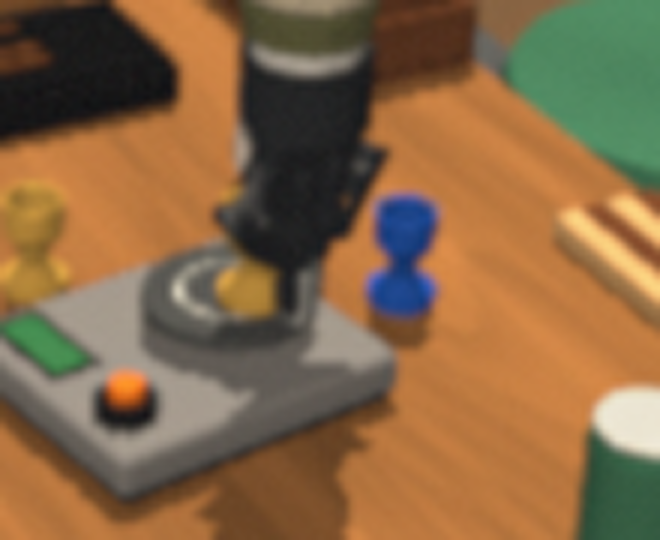

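The upward force of 5 N suggests the gripper's underside is close to or resting on the bowl rim. I back off and look.

Emit:
send_rows --pt "0.001 -0.0028 0 0 255" --pt "0.002 -0.0056 0 0 255" --pt "0.002 -0.0056 0 0 255" --pt "0 0 0 0 255" --pt "0 0 0 0 255"

```text
clock: 10.6
tcp_pos: [0.62, -0.0076, 0.035]
orientation: [-0.0, 0.986, 0.165, -0.0]
wrist_force: [0.1, 0.6, -1.1]
finger_gap: -0.0002
```

Run:
```python
from h import *
from scipy.spatial.transform import Rotation as Ro
np.set_printoptions(precision=4,suppress=True)
s=monitor.get_state(); print(s['clock'],s['tcp_pos'],s['orientation'],s['wrist_force'])
r,o=measure('side'); g=o.pop('gold'); print(o)
cv2.imwrite('pics/g10.png',cv2.resize(r['img'][130:220,290:400,::-1],None,fx=6,fy=6,interpolation=cv2.INTER_CUBIC))
X=cloud(r); w,x,y,z=s['orientation']
L=(X-s['tcp_pos']-[0,0,.0242])@Ro.from_quat([x,y,z,w]).as_matrix()*1e3
m=(np.abs(L[...,0])<65)&(np.abs(L[...,1])<65)&(L[...,2]>-110)&(r['img'].max(2)<75)&(X[...,2]>.065)
for h in range(0,110,5):
    q=L[m&(L[...,2]<=-h)&(L[...,2]>-h-5)]
    if len(q): print(h,len(q),q.min(0).round(1),q.max(0).round(1))
```

```text
10.6 [ 0.62   -0.0076  0.035 ] [-0.0003  0.9862  0.1654 -0.0004] [ 0.0651  0.5918 -1.0701]
{'ring': (array([0.6007, 0.0601, 0.03  ]), np.float64(0.0027048836068746087)), 'nring': 25, 'ng': np.int64(128), 'rim': (array([0.5979, 0.0452, 0.1396]), 22, (array([0.6149, 0.0205, 0.0349]), np.float64(0.002593334643697182)))}
5 2 [-10.2  -0.8  -9.1] [-1.6  2.2 -8. ]
10 2 [-12.   -5.7 -14.5] [ -9.6  -3.1 -10.5]
15 4 [-12.7  -2.1 -19.1] [ -6.5   4.1 -15.2]
20 5 [-14.7  -3.6 -24.1] [-10.5   7.2 -20.7]
25 3 [-13.2  -0.7 -29.4] [ -9.9   5.7 -26.6]
30 4 [-14.9  -2.2 -34.7] [ -6.7   5.2 -30. ]
35 3 [-14.2   4.5 -37.3] [ -6.    7.2 -36.1]
40 6 [-13.2   7.1 -44.5] [ 11.9  10.6 -40.5]
45 9 [-13.  -13.3 -49.9] [ 10.1  12.8 -45.4]
50 17 [-31.5  -8.7 -54.9] [ 37.3  14.8 -50.1]
55 25 [-36.2  -8.6 -59.9] [ 26.7  15.1 -55.3]
60 15 [-31.2 -11.9 -65. ] [ 46.8  14.5 -60.1]
65 28 [-46.2 -18.1 -69.9] [ 47.8  16.2 -65.6]
70 32 [-47.7 -12.4 -74.7] [ 52.   18.3 -70.1]
75 23 [-53.  -11.1 -80. ] [ 40.5  16.7 -75.4]
80 25 [-54.   -3.1 -84.9] [ 54.5  17.4 -80.4]
85 37 [-60.3  -2.5 -89.7] [ 57.5  18.6 -85.5]
90 25 [-61.8  -8.4 -94.4] [ 59.9  19.1 -90.1]
95 35 [-60.4   0.7 -99.9] [ 49.9  21.  -95.1]
100 23 [ -47.     2.8 -105. ] [  31.6   19.1 -100.2]
105 28 [ -40.    -0.8 -109.7] [  34.7   21.4 -105.4]
```

View pics/g10.png

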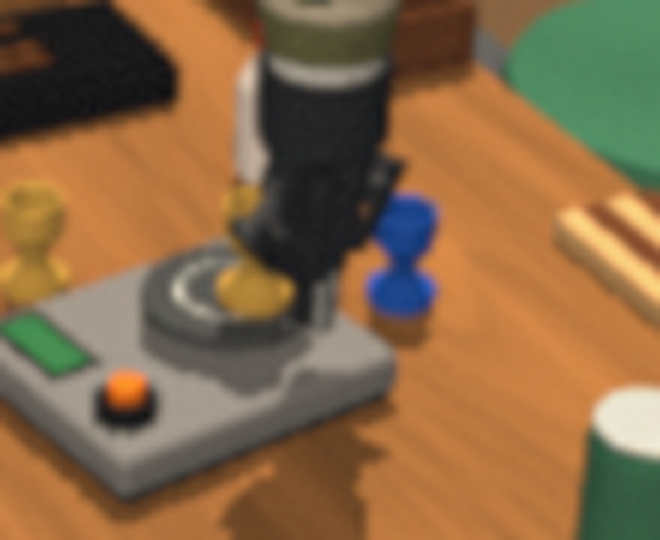

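The profile shows the body widening to about ±17 mm from 64 mm above the tips, which was at rim height. With the tips about 9.5 mm above the pan they still meet the foot's upright edge (4–13 mm), and the rim stays clear. I raise 6 mm and try again.

Emit:
send_rows --pt "0 0 0.006 0 255" --pt "-0.001 0.0028 0 0 255" --pt "-0.001 0.0028 0 0 255" --pt "-0.001 0.0028 0 0 255" --pt "-0.0005 0.0014 0 0 255" --pt "-0.0005 0.0014 0 0 255" --pt "-0.0005 0.0014 0 0 255"

```text
clock: 11.35
tcp_pos: [0.6157, 0.0052, 0.0415]
orientation: [0.0, 0.986, 0.166, -0.0]
wrist_force: [0.6, -0.4, 0.8]
finger_gap: -0.0
```

Emit:
send_rows --pt "-0.0005 0.0014 0 0 255" --pt "-0.0005 0.0014 0 0 255"

```text
clock: 11.55
tcp_pos: [0.615, 0.0076, 0.0415]
orientation: [0.0, 0.986, 0.165, 0.0]
wrist_force: [0.3, -1.8, 0.1]
finger_gap: -0.0001
```

Emit:
send_rows --pt "-0.0005 0.0014 0 0 255" --pt "-0.0005 0.0014 0 0 255"

```text
clock: 11.75
tcp_pos: [0.6139, 0.0106, 0.0415]
orientation: [0.0, 0.986, 0.165, 0.0]
wrist_force: [0.2, -2.0, -0.4]
finger_gap: -0.0003
```

Run:
```python
from h import *
np.set_printoptions(precision=4,suppress=True)
s=monitor.get_state(); print(s['clock'],s['tcp_pos'],s['orientation'],s['wrist_force'])
r=eyes.read_camera('side')
cv2.imwrite('pics/g11.png',cv2.resize(r['img'][130:220,290:400,::-1],None,fx=6,fy=6,interpolation=cv2.INTER_CUBIC))
```

```text
11.75 [0.6139 0.0106 0.0415] [0.0001 0.9862 0.1655 0.0001] [ 0.1547 -1.9612 -0.3527]
```

View pics/g11.png

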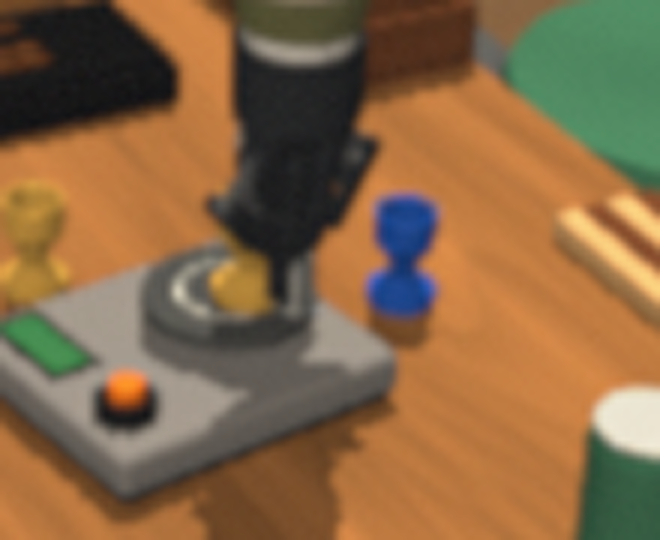

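Now there is a steady ~2 N horizontal push and no vertical load, so the cup slides. I continue most of the way.

Emit:
send_rows --pt "-0.0005 0.0014 0 0 255" --pt "-0.0005 0.0014 0 0 255" --pt "-0.0005 0.0014 0 0 255" --pt "-0.0005 0.0014 0 0 255" --pt "-0.0005 0.0014 0 0 255" --pt "-0.0005 0.0014 0 0 255" --pt "-0.0005 0.0014 0 0 255"

```text
clock: 12.5
tcp_pos: [0.6103, 0.0206, 0.0415]
orientation: [-0.0, 0.986, 0.166, 0.0]
wrist_force: [-0.4, -1.1, 0.0]
finger_gap: 0.0001
```

Emit:
send_rows --pt "0.001 -0.0028 0 0 255" --pt "0.004 -0.012 0 0 255" --pt "0.006 -0.017 0 0 255" --pt "0.012 -0.035 0.02 0 255" --pt "0.012 -0.035 0.03 0 255" --pt "0.012 -0.045 0.03 0 255" --pt "-0.02 -0.045 0 0 255" --pt "-0.03 -0.045 0 0 255" --pt "0 0 0 0 255"

```text
clock: 13.4
tcp_pos: [0.6058, -0.2157, 0.1187]
orientation: [0.001, 0.987, 0.161, -0.001]
wrist_force: [-0.3, -0.4, -0.7]
finger_gap: -0.0002
```

Run:
```python
from h import *
np.set_printoptions(precision=4,suppress=True)
s=monitor.get_state(); print(s['clock'],s['tcp_pos'],s['wrist_force'])
for c in ('top','side'):
    r,o=measure(c); g=o.pop('gold'); print(c,o,silfit(r,g,(.6,.053)))
    b=(105,235,220,420) if c=='top' else (130,220,290,400)
    cv2.imwrite('pics/%s12.png'%c,cv2.resize(r['img'][b[0]:b[1],b[2]:b[3],::-1],None,fx=4,fy=4,interpolation=cv2.INTER_CUBIC))
```

```text
13.4 [ 0.6058 -0.2157  0.1187] [-0.3322 -0.436  -0.6553]
top {'ring': (array([0.5987, 0.0569, 0.03  ]), np.float64(0.0011986747566615857)), 'nring': 52, 'ng': np.int64(274), 'rim': (array([0.5999, 0.0532, 0.1236]), 63, (array([0.5997, 0.0535, 0.0179]), np.float64(0.0009776268882253235)))} (array([0.6003, 0.0532]), np.float64(7.322860438292964))
side {'ring': (array([0.6023, 0.0596, 0.03  ]), np.float64(0.002630981842574196)), 'nring': 32, 'ng': np.int64(212), 'rim': (array([0.6   , 0.0508, 0.1222]), 56, (array([0.601 , 0.0522, 0.018 ]), np.float64(0.0026626974203290284)))} (array([0.6024, 0.0558]), np.float64(10.101391772395232))
```

View pics/top12.png

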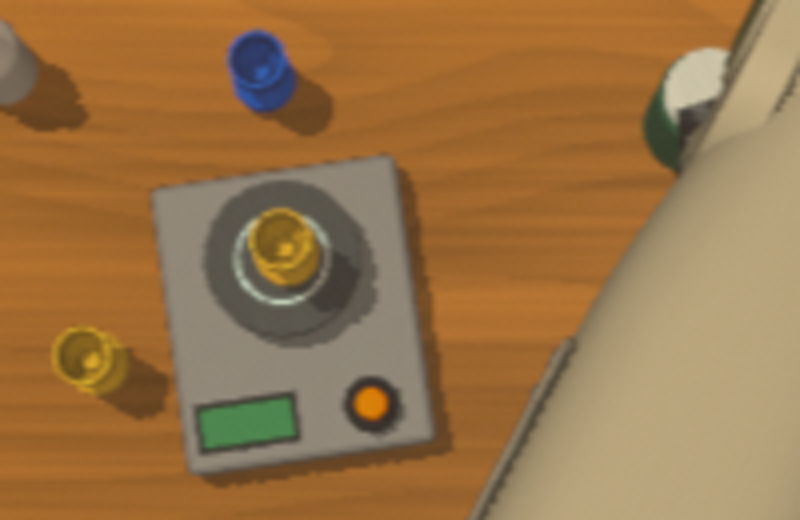

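View pics/side12.png

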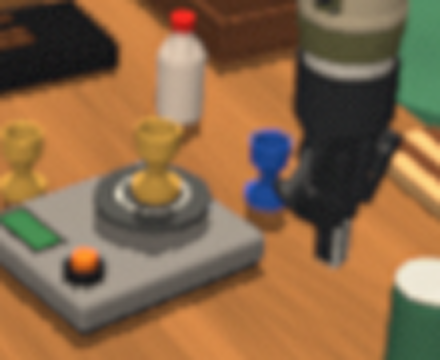

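Both cameras put the cup about 4 mm from the ring centre and upright. I cross-check the pan centre using the pan's rim, without moving.

Run:
```python
from h import *
np.set_printoptions(precision=4,suppress=True)
r=eyes.read_camera('top'); V=r['img'].astype(np.float32).mean(2)
def ring(r0,r1,sign,sel,c=(.5987,.0569)):
    P=[]
    for a in np.radians(sel):
        rr=np.arange(r0,r1,.0003); W=[px(r,(c[0]+q*np.cos(a),c[1]+q*np.sin(a),.056)) for q in rr]
        W=np.array(W,np.float32); p=cv2.remap(V,W[:,0].reshape(1,-1),W[:,1].reshape(1,-1),cv2.INTER_CUBIC)[0]
        if sign=='edge':
            g=np.gradient(cv2.GaussianBlur(p.reshape(1,-1),(0,0),3)[0]); k=g.argmax()
        else: k=p.argmax()
        P.append((c[0]+rr[k]*np.cos(a),c[1]+rr[k]*np.sin(a),rr[k]))
    return np.array(P)
E=ring(.044,.062,'edge',range(0,230,6)); print('pan',circ(E,.053),circ(E), (E[:,2]*1e3).round(1))
R=ring(.024,.037,'max',list(range(60,300,6))); print('ring',circ(R,.03025),circ(R),(R[:,2]*1e3).round(1))
for c in ('top','side'):
    if c=='side': eyes.read_camera('side')
    for n in ('cup','pan_center'): print(c,n,[(round(d['conf'],2),np.round(d['xyz'],4)) for d in eyes.tip_of(n,c)[:3]])
```

```text
pan (array([0.5973, 0.0565, 0.03  ]), np.float64(0.002578108293021766)) (array([0.5974, 0.0559, 0.0536]), np.float64(0.0025773512587757338)) [52.1 52.1 52.1 51.8 52.4 52.4 51.8 53.3 52.7 52.1 52.4 52.7 51.5 52.1
 51.8 53.  53.6 52.4 52.7 53.  52.4 53.  53.  52.1 53.6 53.9 54.5 54.8
 56.6 58.4 60.2 60.5 60.8 55.7 55.1 55.1 45.8 48.2 54.2]
ring (array([0.5987, 0.057 , 0.03  ]), np.float64(0.00025043306647825106)) (array([0.5987, 0.057 , 0.0303]), np.float64(0.00025016668810998427)) [30.3 30.3 30.3 29.7 30.3 30.6 30.3 30.3 30.6 30.6 30.6 30.3 30.  30.
 30.3 30.3 30.3 30.  30.6 30.3 30.  30.3 30.6 30.  30.  30.3 30.3 30.3
 30.3 30.  30.6 30.3 29.7 30.3 30.  30.  30.3 30.9 30.3 30. ]
top cup [(0.52, array([0.5966, 0.0454, 0.0567])), (0.52, array([ 0.732 ,  0.0735, -0.    ]))]
top pan_center [(0.86, array([0.597 , 0.0583, 0.0537]))]
side cup [(0.63, array([0.6016, 0.053 , 0.0558])), (0.55, array([0.7287, 0.0725, 0.0023]))]
side pan_center [(0.54, array([0.5964, 0.0568, 0.0525])), (0.51, array([ 0.5067, -0.0045,  0.0591])), (0.29, array([0.6007, 0.051 , 0.0512]))]
```

The ring centre is firm at (0.5987, 0.0570) with 0.25 mm rms. Every cup estimate lies on the −y side, and one network outlier says farther. I add one more ~4 mm nudge for margin.

Emit:
send_rows --pt "0.004 0.037 0 0 255" --pt "0.004 0.037 0 0 255" --pt "0.004 0.037 0 0 255" --pt "0.004 0.037 0 0 255" --pt "0.003 0.037 0 0 255" --pt "0 0 -0.03 0 255" --pt "0 0 -0.03 0 255" --pt "0 0 -0.017 0 255" --pt "0 0 0 0 255" --pt "0 0 0 0 255"

```text
clock: 14.8
tcp_pos: [0.6275, -0.0228, 0.0418]
orientation: [-0.0, 0.986, 0.166, -0.0]
wrist_force: [0.6, 0.2, 0.9]
finger_gap: 0.0001
```

Emit:
send_rows --pt "-0.004 0.0095 0 0 255" --pt "-0.004 0.0095 0 0 255" --pt "-0.004 0.0095 0 0 255" --pt "-0.001 0.0028 0 0 255" --pt "-0.001 0.0028 0 0 255" --pt "-0.001 0.0028 0 0 255" --pt "-0.001 0.0028 0 0 255" --pt "-0.0005 0.0014 0 0 255"

```text
clock: 15.6
tcp_pos: [0.6109, 0.0177, 0.0415]
orientation: [-0.0, 0.986, 0.166, -0.0]
wrist_force: [-0.0, -1.0, 0.2]
finger_gap: -0.0001
```

Emit:
send_rows --pt "-0.0005 0.0014 0 0 255" --pt "-0.0005 0.0014 0 0 255"

```text
clock: 15.8
tcp_pos: [0.6099, 0.0203, 0.0415]
orientation: [0.0, 0.986, 0.165, -0.0]
wrist_force: [-0.5, -0.3, 0.5]
finger_gap: 0.0
```

Emit:
send_rows --pt "-0.0005 0.0014 0 0 255" --pt "-0.0005 0.0014 0 0 255" --pt "-0.0004 0.001 0 0 255"

```text
clock: 16.1
tcp_pos: [0.6086, 0.024, 0.0416]
orientation: [0.0, 0.986, 0.165, 0.0]
wrist_force: [0.3, -1.6, -1.1]
finger_gap: 0.0002
```

Emit:
send_rows --pt "0.001 -0.0028 0 0 255" --pt "0.004 -0.012 0 0 255" --pt "0.006 -0.017 0 0 255" --pt "0.008 -0.03 0.02 0 255" --pt "0 -0.035 0.03 0 255" --pt "-0.03 -0.045 0.03 0 255" --pt "-0.04 -0.045 0 0 255" --pt "-0.04 -0.045 0 0 255" --pt "0 0 0 0 255"

```text
clock: 17.0
tcp_pos: [0.5334, -0.1893, 0.1162]
orientation: [0.001, 0.987, 0.162, -0.001]
wrist_force: [-0.6, -0.3, -0.2]
finger_gap: -0.0001
```

Run:
```python
from h import *
np.set_printoptions(precision=4,suppress=True)
s=monitor.get_state(); print(s['clock'],s['tcp_pos'],s['wrist_force'])
for c in ('top','side'):
    r,o=measure(c); g=o.pop('gold'); print(c,o,silfit(r,g,(.599,.056)))
    b=(105,235,220,420) if c=='top' else (130,220,290,400)
    cv2.imwrite('pics/%s13.png'%c,cv2.resize(r['img'][b[0]:b[1],b[2]:b[3],::-1],None,fx=4,fy=4,interpolation=cv2.INTER_CUBIC))
    X=cloud(r); hsv=cv2.cvtColor(r['img'],cv2.COLOR_RGB2HSV).astype(int)
    m=(hsv[...,0]<19)&(hsv[...,0]>6)&(hsv[...,1]>200)&(hsv[...,2]>150)&(X[...,2]>0.04)&(np.hypot(X[...,0]-.5,X[...,1]+.008)<.03)
    v,u=np.nonzero(m); P=unproj(r,np.c_[u,v].astype(float),.056); print('key',len(u),P.mean(0))
    print([(round(d['conf'],2),np.round(d['xyz'],4)) for n in('cup','tare_top') for d in eyes.tip_of(n,c)[:3]])
```

```text
17.0 [ 0.5334 -0.1893  0.1162] [-0.6287 -0.3145 -0.1926]
top {'ring': (array([0.5986, 0.057 , 0.03  ]), np.float64(0.0012032922950056025)), 'nring': 54, 'ng': np.int64(270), 'rim': (array([0.5994, 0.0557, 0.1228]), 56, (array([0.5985, 0.057 , 0.018 ]), np.float64(0.0008013615846241754)))} (array([0.5986, 0.0566]), np.float64(7.787896962706652))
key 49 [ 0.5013 -0.004   0.056 ]
[(0.84, array([0.5987, 0.0502, 0.0569])), (0.7, array([ 0.7297,  0.0727, -0.0008])), (0.39, array([ 0.4974, -0.0023,  0.0538]))]
side {'ring': (array([0.601 , 0.0595, 0.03  ]), np.float64(0.0025362386214534804)), 'nring': 14, 'ng': np.int64(209), 'rim': (array([0.5984, 0.0551, 0.1228]), 55, (array([0.5986, 0.0544, 0.0179]), np.float64(0.0024634051637867018)))} (array([0.6007, 0.0606]), np.float64(17.297285659361783))
key 16 [ 0.4998 -0.0117  0.056 ]
[(0.61, array([0.6017, 0.0564, 0.054 ])), (0.44, array([ 0.506 , -0.0031,  0.0576]))]
```

View pics/top13.png

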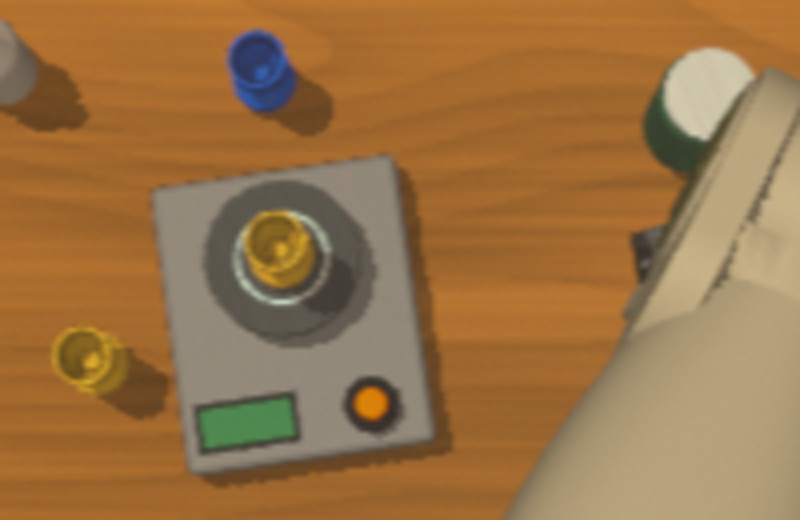

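View pics/side13.png

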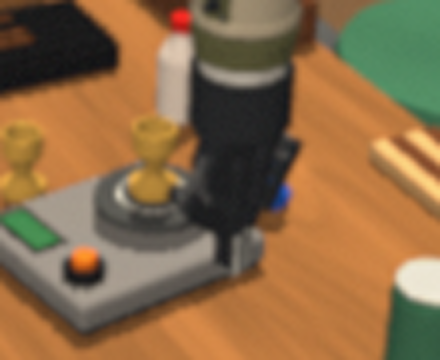

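The cup is within about 1 mm of the ring centre (top) and upright, and nothing touches it. Next is the tare key at about (0.502, −0.0045).

Emit:
send_rows --pt "-0.006 0.037 0 0 255" --pt "-0.006 0.037 0 0 255" --pt "-0.006 0.037 0 0 255" --pt "-0.006 0.037 0 0 255" --pt "-0.007 0.036 0 0 255" --pt "0 0 -0.03 0 255" --pt "0 0 -0.03 0 255" --pt "0 0 -0.013 0 255" --pt "0 0 0 0 255" --pt "0 0 0 0 255"

```text
clock: 18.3
tcp_pos: [0.5062, 0.001, 0.043]
orientation: [-0.0, 0.986, 0.166, -0.0]
wrist_force: [-0.2, 0.4, 0.6]
finger_gap: -0.0005
```

Run:
```python
from h import *
s=monitor.get_state(); print(s['clock'],s['tcp_pos'],s['wrist_force'])
r=eyes.read_camera('side'); print(px(r,s['tcp_pos']+[0,0,.0242]))
cv2.imwrite('pics/s14.png',cv2.resize(r['img'][150:230,260:370,::-1],None,fx=7,fy=7,interpolation=cv2.INTER_CUBIC))
```

```text
18.3 [0.50620754 0.00102416 0.04298945] [-0.19086198  0.35778344  0.55433422]
[310.80459037 189.58965374]
```

View pics/s14.png

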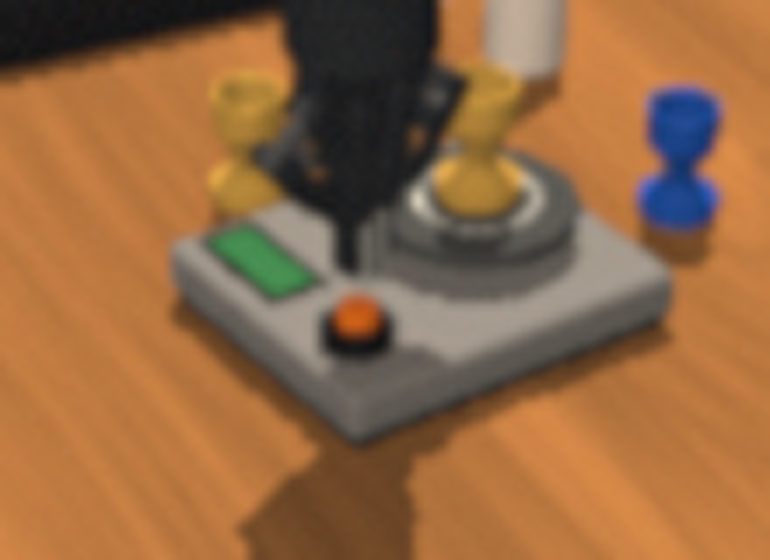

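Emit:
send_rows --pt "-0.004 -0.005 0 0 255" --pt "0 0 -0.008 0 255" --pt "0 0 -0.004 0 255" --pt "0 0 -0.003 0 255" --pt "0 0 -0.002 0 255" --pt "0 0 0 0 255"

```text
clock: 18.95
tcp_pos: [0.502, -0.0051, 0.026]
orientation: [0.0, 0.986, 0.165, 0.0]
wrist_force: [-0.6, -1.8, 5.5]
finger_gap: 0.0
```

Emit:
send_rows --pt "0 0 -0.001 0 255" --pt "0 0 0 0 255"

```text
clock: 19.15
tcp_pos: [0.5021, -0.0051, 0.0257]
orientation: [0.0, 0.986, 0.165, 0.0]
wrist_force: [-1.8, -2.5, 9.4]
finger_gap: 0.0001
```

Emit:
send_rows --pt "0 0 0.01 0 255" --pt "0 0 0.04 0 255" --pt "0 -0.02 0.05 0 255" --pt "0 -0.04 0.02 0 255" --pt "0 -0.05 0 0 255" --pt "0 -0.05 0 0 255" --pt "0 -0.03 0 0 255" --pt "0 0 0 0 255" --pt "0 0 0 0 255" --pt "0 0 0 0 255"

```text
clock: 20.15
tcp_pos: [0.5015, -0.1922, 0.1411]
orientation: [-0.001, 0.986, 0.166, -0.0]
wrist_force: [0.7, -0.1, -0.5]
finger_gap: -0.0002
```

Run:
```python
from h import *
np.set_printoptions(precision=4,suppress=True)
s=monitor.get_state(); print(s['clock'],s['tcp_pos'],s['wrist_force'],abs(s['qvel']).max())
for c in ('top','side'):
    r,o=measure(c); g=o.pop('gold'); print(c,o['ring'],silfit(r,g,(.599,.056)))
    b=(105,235,220,420) if c=='top' else (140,240,250,400)
    cv2.imwrite('pics/%s15.png'%c,cv2.resize(r['img'][b[0]:b[1],b[2]:b[3],::-1],None,fx=4,fy=4,interpolation=cv2.INTER_CUBIC))
    X=cloud(r); hsv=cv2.cvtColor(r['img'],cv2.COLOR_RGB2HSV).astype(int)
    m=(hsv[...,0]<19)&(hsv[...,0]>6)&(hsv[...,1]>200)&(hsv[...,2]>150)&(X[...,2]>0.04)&(np.hypot(X[...,0]-.5,X[...,1]+.008)<.03)
    print('key z',np.percentile(X[m][:,2],[50,90]))
```

```text
20.15 [ 0.5015 -0.1922  0.1411] [ 0.6839 -0.0637 -0.5179] 0.014141184888845353
top (array([0.5987, 0.0571, 0.03  ]), np.float64(0.001209765005557086)) (array([0.5991, 0.0564]), np.float64(6.836139946174548))
key z [0.0563 0.0598]
side (array([0.5489, 0.0812, 0.03  ]), np.float64(0.004078930677658012)) (array([0.5962, 0.0665]), np.float64(145.75549404075355))
key z [0.0557 0.0589]
```

View pics/top15.png

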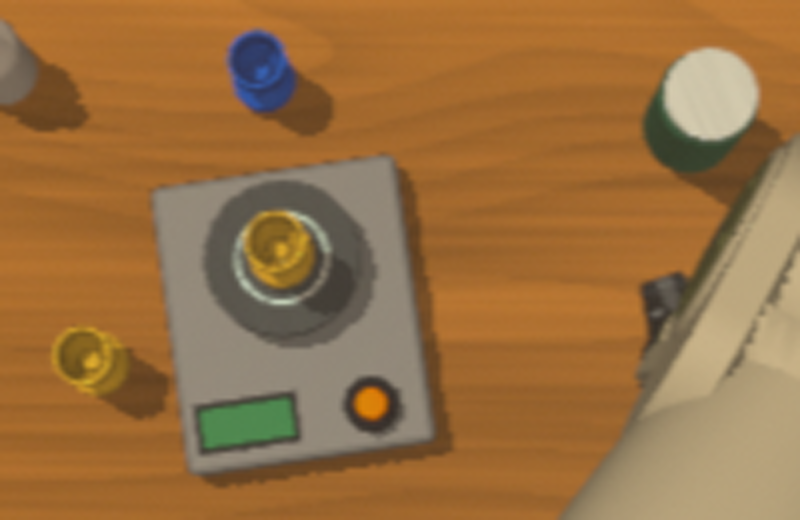

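View pics/side15.png

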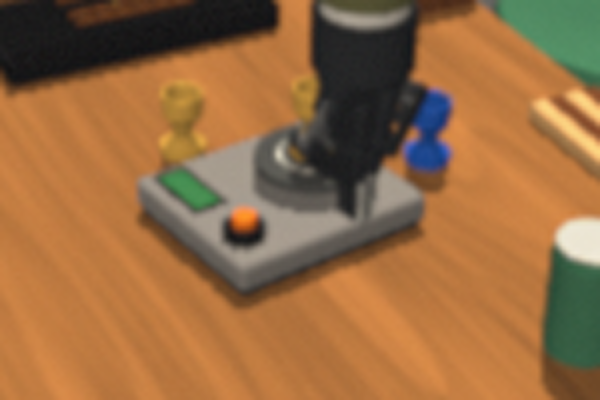

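The cup is centred, the key is back up at 56 mm, and the arm is clear of everything.

```bash
python3 -c "
from h import *
print(ticket.hand_in())"
```

```text
the job is handed in; nothing more can be done
None
```

The cup now stands inside the white ring, and I pressed and released the tare key before handing in at about 20 s. I slid the cup with the shut fingertips against the edge of its foot. It took two pushes of about 2 N and a short first touch that I backed off.

**Tool frame:** The reported TCP lies about 24 mm beyond the real fingertips. I found this from the pictures and by touching the table, and corrected for it.

**First touch:** It gave about 5 N of upward force, probably the underside of the gripper on the bowl rim. I raised the tool 6 mm, and the later pushes showed almost no vertical force.

**Last checks:**
- **Cup:** The top camera puts it about 1 mm from the ring's centre, and it looks upright in the pictures.
- **Key:** It was pressed with 5.5 N and then 9.4 N, to about 6 mm of travel. Afterwards it read 56 mm high, so it was up again.
- **Rest of the bench:** The spare cup, the can and the scale look unmoved in the last top crop. I did not measure the other things.

**Disagreements:**
- **Top camera network:** It placed the cup about 7 mm towards −y of my fit every time. The contact geometry, the ring fit and the side camera's network all sided with my fit.
- **Side camera:** In the final side picture the arm hid the cup, so that fit is not usable. Before the key press, the side camera had the cup close to the centre.

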